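# Wedge the rocking power supply

## Robot

A 6-joint arm with a two-finger parallel gripper is mounted at the origin on the work surface. World frame = base frame: x ahead of the robot, y to its left, z up, the work surface at z = 0. Lengths are in m, angles in rad, forces in N, time in s.
With the tool pointing down it reaches from about 0.3 to 0.775 m from the base axis. Payload 14.6 kg.
Tool frame: the origin (TCP) lies at the very end of the fingers, on their centre line; the grasp point (between the pads) lies 19 mm behind it; z points along the fingers, x is the direction in which the jaws open and shut, and the axes are right-handed (so a half turn about z gives the same grasp; the last joint's range is limited). The gripper opens to 94 mm and grips with 3 to 60 N. Pads are 16 mm wide; open, the fingers measure 119 mm over their backs; the gripper's body (75 mm by 177 mm) begins 78 mm behind the grasp point.
Start: joints at [1.039, 0.3, 1.521, -0, 1.321, -0.067], TCP at [0.247, 0.492, 0.205] pointing down, gripper open.
Joint ranges: [-3.03, 3.03], [-0.79, 2.21], [0.23, 2.52], [-1.04, 4.18], [0, 3.07], [-2.55, 2.55]. Speed limits (rad/s): [2.22, 2.22, 2.57, 3.14, 3.14, 3.14].

## Interface

Orientations are given as [roll, pitch, yaw] about the fixed x, y, z axes, in that order (R = Rz(yaw) Ry(pitch) Rx(roll)).
In Python, from station import ctrl gives the robot as it stands.
- The arm moves only by the shell command python3 -m inch 'ROWS' [FORCE]. ROWS is JSON, one flat list of numbers, 7 for each row, row after row: the shift along the tool's x, y, z in cm, then the turn, a rotation vector about the tool's x, y, z in rad, then the opening, from 0 (shut) to 1 (fully open). In form: [tx, ty, tz, wx, wy, wz, claw, tx, ty, tz, wx, wy, wz, claw, ...]. A call has 1 to 20 rows; each row shifts and turns the commanded pose from where the row before left it, along the tool's axes as they then stand; what a row does not reach is not made up. A row lasts 1/8 s, in which the tool goes at most 62.5 mm and 10.7 degrees, less where a joint would pass 70% of its speed; a pose out of reach is approached as far as the arm can. A call is refused whole if a number of a shift passes 6.25 or a number of a turn 0.188, either way. A call with a gripper value outside its range is refused whole. The fingers move at their own pace and stop on an object; FORCE is the grip in N (left out, the last holds). Time passes only in rows, so rows that do not move let the fingers close. It gives the time, the measured TCP pose, the force and the opening at its end, in the units of the state.
- ctrl.get_obs(): the state, without advancing time (a new reading comes with each control period).
- ctrl.camera(name): name is "scene" or "side" or "wrist"; returns (picture, depth): 420x560x3 uint8, red, green, blue; 420x560 float32, m along the optical axis (not along the pixel's ray), 0 where there is no reading.
- ctrl.camera_params(name): a dict with "vertical_fov" (degrees; the focal length in pixels is half the picture's height over the tangent of half this angle, whatever the lens; pixels are square), "cx", "cy" (the principal point, pixels), "camera_from_world" (4x4, takes a point from world to camera coordinates); the wrist camera has in their place "mount" (4x4, takes a point from camera to tool coordinates, whose origin is the TCP and whose axes are the tool frame's). Camera axes: x right, y down, z forward; pixel columns grow to the right and rows downward; lengths in m; the calibration is good to about 2 mm. A picture is of the moment at which its call begins: read the wrist's pose just before it. camera_params takes no time and is no camera call.
- ctrl.hand_in(): hands the job in, once; it reports no verdict.
Trained networks look in the newest picture that a camera, given by its name, has taken for a name from the list of things; names that differ only in an ending like _2 or _b are one class to them, and where a whole thing is asked for, a point or a joint stands for the part that bears it (a point fixed in the world has none). Each returns a list of dicts, best first, with "score" (0 to 1); they miss things now and then, are a little off and sometimes report something else, mostly with a low value. They report only what shows in the picture. A call takes as long as a camera call. They do not tell look-alikes from the thing itself.
- ctrl.spot_in(camera, label): "bbox" ([centre column, centre row, width, height] in pixels, round what is visible of it).
- ctrl.place_of(camera, label): "centre" ([column, row] in pixels: a listed point, or the origin of a listed thing).
The state is a dict: "time_s": time; "qpos": joint angles; "joint_vel": joint speeds; "tau": joint torques, N m; "ee_pos": TCP position; "eef_rot": TCP orientation; "force": force on the tool from outside, world axes, zero at the start; "moment": the same for the moment, N m; "grip_width": finger opening in m.
Only numpy, scipy, OpenCV 4.12 (cv2) and the standard library are available. Lean on these libraries where they do the work, as an engineer would, in place of code of your own. Each camera call takes 0.05 s, during which the arm holds its last target. There are 200 camera calls.

## Task

The bench power supply rocks, because the levelling foot at its rear corner beside the wooden wedge has seized too short. Push the wedge, thin end first, squarely under that foot until it is snug, then press down firmly on the cover over that corner to prove that it no longer rocks, pushing the wedge further in if it still dips. Only push and press with the fingers: do not pick up or squeeze anything, do not shove the power supply along or jack it up out of level, leave the other things alone, and move clear at the end.

Things in the scene. Friction and masses are not known exactly. Their poses are not given: they have to be found in the camera images.
- psu: low grey bench power supply, about 3 kg, 250 mm deep (its x), 270 mm wide (its y), flat cover top 90 mm and case underside 25 mm above the table. Front panel with meters, knobs and two handles at +x, heat sink at the back (-x), vent slots in the sides. Origin: under the case's centre at table level; z up. Four round rubber feet, 24 mm across, at x = +-100, y = +-110 mm. Slides if pushed sideways with some 15 N or more
- short_foot_base (a point): point of the power supply at x = -100, y = +110 mm, at the level of the other three feet's soles, straight below the centre of the short foot. The short foot's sole hangs 5.5 to 9 mm above it (how much is not known)
- corner_top (a point): point on the cover top straight above the short foot's centre, 25 mm in from the back and from the +y side, 90 mm above the table when level: the place to press, with 10 N or so. 1 to 4 N down here makes the unwedged case rock and this corner sink 5.5 to 9 mm, until the short foot meets the table; let go, it rocks back to level. Once wedged it sinks less than about 1 mm
- wedge: plain beech wedge lying flat on the table, 50 g, 120 mm long (x), 45 mm wide (y). Upright thick end at x = -60 mm, 20 mm high; thin end at x = +60 mm, 2 mm thick; even slope between. Origin: centre of its underside. The thin end points roughly at the short foot. It stops firmly against the foot's near edge when snug, with its thin end 11 to 35 mm past the foot's centre
- dye_bottle: amber bottle with a cap, 60 mm across, 130 mm high, origin at the centre of its base; leave it alone
- mirror_mount: small black mirror mount on a steel post with a round base 56 mm across, 107 mm high overall, origin at the centre of its base; leave it alone
- driver: screwdriver lying on the table, about 200 mm long along its x; leave it alone
- lens_case: flat black lens case, 75 x 55 x 28 mm, origin at the centre of its underside; leave it alone
There are look-alikes about, which are no part of the job. Of the things that look like the wedge, take the one that is farthest to the robot's right at the start.

How it is judged:
On the way, in this order (a step that is already met when the one before it is completed fails the run):
1. the wedge's thin end is pushed under the short foot, past its centre, with the foot over the wedge's width (x of short_foot_base in the frame of wedge below 0.057 m and y of short_foot_base in the frame of wedge between -0.02 and 0.02 m), for 0.1 s.
2. the fingers press down on the cover over that corner with at least 5 N, the wedge carries it and the case stays level within 0.6 degrees (contact force between the fingers and psu above 5 N and height (world z) of the grasp point above 0.08 m and horizontal distance between the grasp point and corner_top below 0.04 m and contact force between wedge and psu above 1.5 N and angle between psu's own z axis and vertical below 0.01 rad), for 0.25 s.
At the end, for the whole second after the job is handed in: the wedge lies flat with its thin end at least 3 mm past the centre of the short foot and the foot within 20 mm of the wedge's centre line; the power supply stands level within 0.6 degrees, within 20 mm of where it stood, everything at rest (all of step 1 and x of short_foot_base in the frame of wedge above 0 m and angle between wedge's own z axis and vertical below 0.05 rad and angle between psu's own z axis and vertical below 0.01 rad and distance of psu from where it was at the start of the episode below 0.02 m and linear speed of each of psu, wedge below 0.01 m/s); the robot touches nothing.
It fails at once if the wedge is lifted, carried or turned over (height (world z) of wedge above 0.008 m or angle between wedge's own z axis and vertical above 0.3 rad).
It fails at once if the wedge is gripped or rammed (more than 35 N from the fingers) (contact force between the fingers and wedge above 35 N).
It fails at once if the power supply is lifted, tipped over or shoved more than 20 mm (height (world z) of psu above 0.01 m or angle between psu's own z axis and vertical above 0.12 rad or distance of psu from where it was at the start of the episode above 0.02 m).
It fails at once if the bottle, mirror mount, screwdriver or lens case is disturbed (moved more than 15 mm) (distance of any of dye_bottle, mirror_mount, driver, lens_case from where it was at the start of the episode above 0.015 m).
It also fails if it takes over 64 s, if anything falls off the work surface, if the arm or the gripper's body presses on something with over 40 N, if the wrist force passes 120 N, or if a joint passes its speed limit or range.

## Working session

There is one attempt and no reset: what is moved stays moved. The work goes in short steps, Python scripts to look and compute and a shell command to move; the robot and the scene stay as the last step left them, time stands still between calls to the robot, and variables do not carry over. Pictures are saved under pics/ and viewed, about 8 in all and at most 12, crops included, and the job is handed in when it is done.

```bash
mkdir -p pics; cat > h.py <<'E'
import numpy as np, cv2
from station import ctrl
from scipy.spatial.transform import Rotation as R
def cam(name):
    o=ctrl.get_obs(); im,d=ctrl.camera(name); p=ctrl.camera_params(name)
    f=im.shape[0]/2/np.tan(np.radians(p["vertical_fov"])/2)
    if "mount" in p:
        T=np.eye(4); T[:3,:3]=R.from_euler('xyz',o["eef_rot"]).as_matrix(); T[:3,3]=o["ee_pos"]
        W=T@np.array(p["mount"])
    else: W=np.linalg.inv(np.array(p["camera_from_world"]))
    return im,d,(f,p["cx"],p["cy"],W)
def w(c,u,v,z):  # depth array of z
    f,cx,cy,W=c; P=np.stack([(u-cx)/f*z,(v-cy)/f*z,z,np.ones_like(z)],-1); return (P@W.T)[...,:3]
def atz(c,u,v,h):
    a=w(c,u,v,np.float64(1.)); o=c[3][:3,3]; return o+(a-o)*(h-o[2])/(a[2]-o[2])
def cloud(c,d):
    v,u=np.mgrid[:d.shape[0],:d.shape[1]]; return w(c,u,v,d.astype(float))
def save(n,im): cv2.imwrite(f"pics/{n}.png",im[...,::-1])
E
python3 - <<'E'
from h import *
ims=[]
for n in ("scene","side"):
    im,d,c=cam(n); P=cloud(c,d); np.savez(n+".npz",im=im,P=P,d=d)
    save(n,im)
    print(n,c[3][:3,3].round(2))
    for l in ("wedge","psu","short_foot_base","corner_top","dye_bottle","mirror_mount","driver","lens_case"):
        h=.09 if l=="corner_top" else 0
        print(l,[(np.round(r["centre"]).tolist(),round(r["score"],2),atz(c,*r["centre"],h).round(3).tolist()) for r in ctrl.place_of(n,l)[:4]])
E
```

```text
scene [1.3  0.61 0.98]
wedge [([295.0, 265.0], 0.98, [0.642, 0.132, 0.0]), ([358.0, 262.0], 0.91, [0.525, 0.257, -0.0]), ([342.0, 209.0], 0.85, [0.378, 0.107, 0.0]), ([289.0, 225.0], 0.62, [0.534, 0.026, 0.0])]
psu [([218.0, 213.0], 0.6, [0.631, -0.17, 0.0])]
short_foot_base []
corner_top [([268.0, 182.0], 0.72, [0.505, -0.077, 0.09]), ([272.0, 176.0], 0.24, [0.478, -0.084, 0.09])]
dye_bottle [([264.0, 307.0], 0.7, [0.797, 0.155, -0.0])]
mirror_mount [([271.0, 175.0], 0.85, [0.394, -0.16, 0.0])]
driver [([417.0, 311.0], 0.72, [0.566, 0.454, 0.0])]
lens_case [([213.0, 157.0], 0.68, [0.445, -0.379, 0.0])]
side [-0.16 -0.92  1.08]
wedge [([218.0, 218.0], 0.91, [0.528, 0.271, 0.0]), ([208.0, 260.0], 0.78, [0.391, 0.121, 0.0]), ([263.0, 253.0], 0.67, [0.534, 0.04, 0.0]), ([275.0, 224.0], 0.57, [0.647, 0.123, 0.0])]
psu [([333.0, 279.0], 0.66, [0.618, -0.173, 0.0])]
short_foot_base [([282.0, 278.0], 0.81, [0.512, -0.076, 0.0])]
corner_top [([284.0, 253.0], 0.63, [0.52, -0.079, 0.09])]
dye_bottle [([298.0, 202.0], 0.77, [0.778, 0.167, 0.0])]
mirror_mount [([266.0, 314.0], 0.97, [0.391, -0.154, 0.0])]
driver [([200.0, 190.0], 0.54, [0.567, 0.446, 0.0])]
lens_case [([335.0, 359.0], 0.62, [0.433, -0.375, 0.0])]
```

```bash
python3 -c "
import cv2,numpy as np
a=cv2.imread('pics/scene.png');b=cv2.imread('pics/side.png');print(a.shape)"; ls; python3 -m inch --help 2>&1 | head -5
```

```text
(420, 560, 3)
h.py
pics
scene.npz
side.npz
invalid input: not JSON, or not a number
```

View pics/scene.png

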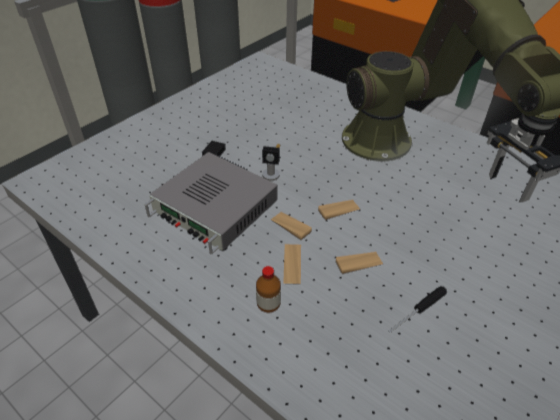

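View pics/side.png

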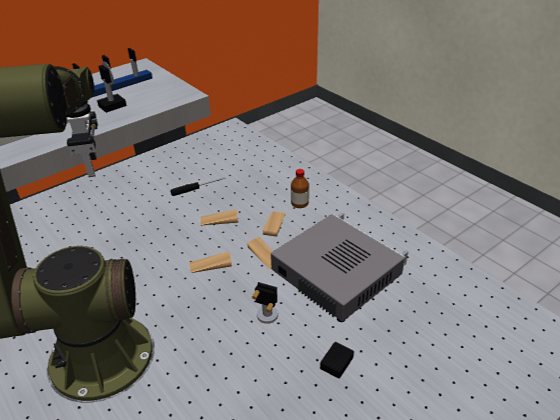

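```bash
python3 - <<'E'
import numpy as np, cv2
for n in ("scene","side"):
    D=np.load(n+".npz"); P=D["P"]; im=D["im"].astype(int); ok=D["d"]>0
    m=ok&(abs(P[...,2]-.09)<.006)&(P[...,0]>.45)&(P[...,0]<.8)&(P[...,1]<0.02)&(P[...,1]>-.36)
    q=P[m]; r=cv2.minAreaRect((q[:,:2]*1000).astype(np.float32)); print(n,"psu top",r, cv2.boxPoints(r).round().tolist(), q[:,2].mean())
    # wooden things: points between 2.. 24mm, brownish, near
    for c in [(.642,.125),(.527,.264),(.385,.114),(.534,.033)]:
        m=ok&(np.hypot(P[...,0]-c[0],P[...,1]-c[1])<.075)&(P[...,2]>.004)&(P[...,2]<.026)
        q=P[m]
        if len(q)<20: print(c,len(q)); continue
        r=cv2.minAreaRect((q[:,:2]*1000).astype(np.float32))
        A=np.c_[q[:,:2],np.ones(len(q))]; s=np.linalg.lstsq(A,q[:,2],rcond=None)[0]
        print(c,len(q),[np.round(x,0).tolist() for x in r[:2]],r[2],"slope",s.round(3),"uphill deg",np.degrees(np.arctan2(s[1],s[0])).round(1),"zmax",q[:,2].max().round(3),"col",im[m].mean(0).round())
E
```

```text
scene psu top ((640.4907836914062, -174.66409301757812), (289.3085021972656, 276.8331604003906), 2.3451921939849854) [[490.0, -42.0], [502.0, -319.0], [791.0, -307.0], [779.0, -30.0]] 0.08920821259422541
(0.642, 0.125) 551 [[641.0, 134.0], [123.0, 101.0]] 47.07472610473633 slope [-0.108 -0.078  0.09 ] uphill deg -144.3 zmax 0.021 col [151. 125.  91.]
(0.527, 0.264) 546 [[523.0, 254.0], [105.0, 124.0]] 62.21127700805664 slope [ 0.083 -0.085 -0.012] uphill deg -45.6 zmax 0.023 col [146. 120.  87.]
(0.385, 0.114) 400 [[395.0, 113.0], [103.0, 132.0]] 48.41645050048828 slope [ 0.066 -0.088 -0.007] uphill deg -53.0 zmax 0.024 col [144. 120.  88.]
(0.534, 0.033) 457 [[536.0, 39.0], [115.0, 101.0]] 57.95927810668945 slope [-0.037  0.107  0.027] uphill deg 109.2 zmax 0.024 col [142. 117.  86.]
side psu top ((634.6837158203125, -175.04237365722656), (292.9944152832031, 273.938232421875), 3.859971761703491) [[479.0, -48.0], [498.0, -322.0], [790.0, -302.0], [772.0, -29.0]] 0.08973875781083791
(0.642, 0.125) 354 [[642.0, 123.0], [136.0, 128.0]] 8.242437362670898 slope [-0.083 -0.036  0.068] uphill deg -156.8 zmax 0.025 col [172. 141. 105.]
(0.527, 0.264) 370 [[530.0, 263.0], [119.0, 140.0]] 69.9625244140625 slope [ 0.08  -0.059 -0.016] uphill deg -36.3 zmax 0.024 col [171. 139. 102.]
(0.385, 0.114) 506 [[388.0, 114.0], [139.0, 143.0]] 41.114295959472656 slope [ 0.099 -0.038 -0.024] uphill deg -21.0 zmax 0.024 col [171. 140. 105.]
(0.534, 0.033) 398 [[526.0, 46.0], [143.0, 94.0]] 37.5635986328125 slope [-0.001  0.115  0.008] uphill deg 90.6 zmax 0.025 col [179. 145. 106.]
```

The target is the rightmost wedge, near (0.53, 0.035), with its thick end toward +y (scene pixel about 291,225). The psu's yaw is about 3° and the short foot is near (0.51, -0.075). Next I'll get the tool frame.

```bash
cat >> h.py <<'E'
def go(p,yaw=None):  # report tool-frame shift (cm) and turn to reach TCP p with tool x at world angle yaw (deg), straight down
    o=ctrl.get_obs(); M=R.from_euler('xyz',o["eef_rot"])
    s=M.inv().apply(np.array(p)-o["ee_pos"])*100; print("shift cm",s.round(2))
    if yaw is not None:
        a=np.radians(yaw); X=np.array([np.cos(a),np.sin(a),0]); Z=np.array([0,0,-1.])
        T=R.from_matrix(np.c_[X,np.cross(Z,X),Z]); print("turn",(M.inv()*T).as_rotvec().round(3))
E
python3 - <<'E'
from h import *
o=ctrl.get_obs(); print(o["time_s"],o["eef_rot"],o["ee_pos"]); print(R.from_euler('xyz',o["eef_rot"]).as_matrix().round(2)); print(ctrl.camera_params("wrist"))
go([.50,.06,.30],0); go([.50,.06,.30],180)
E
```

```text
0.9 [ 3.14156239e+00 -1.62164196e-05  1.10604794e+00] [0.24652947 0.49164833 0.20544169]
[[ 0.45  0.89  0.  ]
 [ 0.89 -0.45  0.  ]
 [ 0.    0.   -1.  ]]
{'vertical_fov': 69.70447950768063, 'cx': 278.2755244615461, 'cy': 212.94897888952062, 'mount': array([[ 9.99999831e-01, -4.30870488e-04,  3.90723917e-04,
        -9.26397772e-04],
       [ 3.00287517e-04,  9.57746647e-01,  2.87613055e-01,
        -8.41717876e-02],
       [-4.98138499e-04, -2.87612889e-01,  9.57746615e-01,
        -1.79357636e-01],
       [ 0.00000000e+00,  0.00000000e+00,  0.00000000e+00,
         1.00000000e+00]])}
shift cm [-27.23  42.01  -9.46]
turn [ 0.    -0.     1.106]
shift cm [-27.23  42.01  -9.46]
turn [ 0.     0.    -2.036]
```

```bash
python3 -m inch '[-2.48,3.82,-0.86,0,0,0,0.16,-2.48,3.82,-0.86,0,0,0,0.16,-2.48,3.82,-0.86,0,0,0,0.16,-2.48,3.82,-0.86,0,0,0,0.16,-2.48,3.82,-0.86,0,0,0,0.16,-2.48,3.82,-0.86,0,0,0,0.16,-2.48,3.82,-0.86,0,0,0,0.16,-2.48,3.82,-0.86,0,0,0,0.16,-2.48,3.82,-0.86,0,0,0,0.16,-2.48,3.82,-0.86,0,0,0,0.16,-2.48,3.82,-0.86,0,0,0,0.16,0,0,0,0,0,0.158,0.16,0,0,0,0,0,0.158,0.16,0,0,0,0,0,0.158,0.16,0,0,0,0,0,0.158,0.16,0,0,0,0,0,0.158,0.16,0,0,0,0,0,0.158,0.16,0,0,0,0,0,0.158,0.16,0,0,0,0,0,0,0.16]' 10
python3 - <<'E'
from h import *
im,d,c=cam("wrist"); P=cloud(c,d); np.savez("wrist.npz",im=im,P=P,d=d); save("wrist1",im)
for l,h in (("wedge",0),("short_foot_base",0),("corner_top",.09),("psu",0),("mirror_mount",0)):
    print(l,[(np.round(r["centre"]).tolist(),round(r["score"],2),atz(c,*r["centre"],h).round(4).tolist()) for r in ctrl.place_of("wrist",l)[:4]])
E
```

```text
time_s: 3.28
ee_pos: [0.4999, 0.0594, 0.3001]
eef_rot: [-3.142, -0.0, 0.001]
force: [0.0, 0.3, -1.4]
grip_width: 0.0155
wedge [([205.0, 148.0], 0.95, [0.3854, 0.1044, 0.0]), ([294.0, 33.0], 0.92, [0.5221, 0.2638, 0.0]), ([375.0, 137.0], 0.87, [0.6487, 0.1215, 0.0]), ([300.0, 196.0], 0.82, [0.5341, 0.0275, 0.0])]
short_foot_base [([241.0, 396.0], 0.57, [0.4232, -0.3896, 0.0])]
corner_top [([296.0, 280.0], 0.64, [0.5249, -0.0753, 0.09])]
psu [([348.0, 304.0], 0.92, [0.627, -0.1752, 0.0])]
mirror_mount [([223.0, 298.0], 0.64, [0.3996, -0.1631, 0.0])]
```

View pics/wrist1.png

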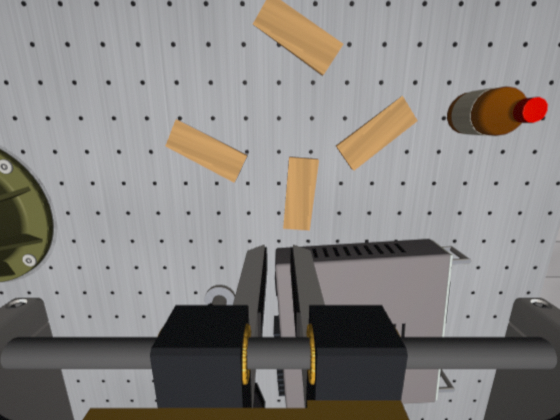

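```bash
python3 - <<'E'
from h import *
D=np.load("wrist.npz"); im=D["im"]; P=D["P"]
p=ctrl.camera_params("wrist"); o=ctrl.get_obs(); f=210/np.tan(np.radians(p["vertical_fov"])/2)
T=np.eye(4); T[:3,:3]=R.from_euler('xyz',o["eef_rot"]).as_matrix(); T[:3,3]=o["ee_pos"]; c=(f,p["cx"],p["cy"],T@p["mount"])
hsv=cv2.cvtColor(im,cv2.COLOR_RGB2HSV)
m=((hsv[...,1]>70)&(hsv[...,0]<25)).astype(np.uint8); m[:145]=0;m[240:]=0;m[:,:270]=0;m[:,330:]=0
n,lab,st,_=cv2.connectedComponentsWithStats(m); k=1+st[1:,4].argmax(); print(st[k])
r=cv2.minAreaRect(np.argwhere(lab==k)[:,::-1].astype(np.float32)); b=cv2.boxPoints(r); b=b[b[:,1].argsort()]; print(b.round(1).tolist())
tk=[atz(c,*q,.02) for q in b[:2]]; tn=[atz(c,*q,.002) for q in b[2:]]
a=np.mean(tk,0);e=np.mean(tn,0); print("thick",a.round(4),"thin",e.round(4),"len",np.hypot(*(e-a)[:2]),"widths",np.linalg.norm(tk[0]-tk[1]),np.linalg.norm(tn[0]-tn[1]),"dir",np.degrees(np.arctan2(*(e-a)[1::-1])))
# psu top cloud from wrist + fused edges
ok=(D["d"]>0)&(abs(P[...,2]-.09)<.004)&(P[...,0]>.52)&(P[...,0]<.735)&(P[...,1]<0.0)&(P[...,1]>-.12)
q=P[ok]; 
xs=np.arange(.57,.73,.01); ys=[q[abs(q[:,0]-x)<.004][:,1].max() for x in xs]; s=np.polyfit(xs,ys,1); print("+y edge slope deg",np.degrees(np.arctan(s[0])),"y at .52",np.polyval(s,.52), "resid",np.std(ys-np.polyval(s,xs)))
for nm in ("scene","side"):
    Q=np.load(nm+".npz")["P"]; Q=Q[abs(Q[...,2]-.09)<.004]
    ys=np.arange(-.27,-.06,.01); xb=[]
    for y in ys:
        t=Q[(abs(Q[:,1]-y)<.004)&(Q[:,0]>.46)&(Q[:,0]<.6)]; xb.append(t[:,0].min())
    t=np.polyfit(ys,xb,1); print(nm,"back edge: deg",-np.degrees(np.arctan(t[0])),"x at -.05",np.polyval(t,-.05),np.round(xb,3))
    xs=np.arange(.54,.73,.01); y2=[Q[(abs(Q[:,0]-x)<.004)&(Q[:,1]>-.15)&(Q[:,1]<.02)][:,1].max() for x in xs]; t=np.polyfit(xs,y2,1); print("  +y edge deg",np.degrees(np.arctan(t[0])),np.polyval(t,.52))
print([atz(c,u,v,.09).round(4).tolist() for u,v in ((277,250),(437,240))])
E
```

```text
[ 283  157   36   73 2027]
[[288.70001220703125, 156.39999389648438], [318.29998779296875, 158.89999389648438], [282.79998779296875, 227.89999389648438], [312.3999938964844, 230.39999389648438]]
thick [0.5374 0.0921 0.02  ] thin [ 0.5319 -0.0288  0.002 ] len 0.12101784813395235 widths 0.0448996595571692 0.05004693853247847 dir -92.60874595010333
+y edge slope deg 3.9088408197422684 y at .52 -0.0485616315917885 resid 0.00039056443730598904
scene back edge: deg 2.4429441717677003 x at -.05 0.5013663828735776 [0.513 0.512 0.508 0.504 0.509 0.51  0.509 0.508 0.507 0.504 0.508 0.506
 0.505 0.507 0.508 0.507 0.503 0.503 0.503 0.501 0.502]
  +y edge deg 4.439227993368618 -0.049819523507279515
side back edge: deg 3.54005112503105 x at -.05 0.4918944920583193 [0.507 0.507 0.505 0.499 0.505 0.506 0.503 0.503 0.496 0.488 0.501 0.5
 0.498 0.498 0.496 0.497 0.497 0.494 0.496 0.492 0.495]
  +y edge deg 3.771823208085261 -0.04927540129768127
[[0.4978, -0.0282, 0.09], [0.7194, -0.0128, 0.09]]
```

```bash
python3 -c "
from h import *
go([.5402,.124,.008],-5)"
```

```text
shift cm [ 4.04 -6.45 29.2 ]
turn [0.    0.    0.089]
```

```bash
python3 -m inch '[2.02,-3.2,3.2,0,0,0,0.16,2.02,-3.25,4,0,0,0,0.16,0,0,5,0,0,0.089,0.16,0,0,5,0,0,0,0.16,0,0,5,0,0,0,0.16,0,0,4,0,0,0,0.16,0,0,2,0,0,0,0.16,0,0,1,0,0,0,0.16,0,0,0,0,0,0,0.16]'
python3 - <<'E'
from h import *
o=ctrl.get_obs();print(o["ee_pos"],o["eef_rot"],o["force"])
im,d,c=cam("wrist"); save("wrist2",im)
E
```

```text
time_s: 4.7
ee_pos: [0.5403, 0.1239, 0.008]
eef_rot: [3.142, 0.0, -0.089]
force: [-0.3, 0.7, 0.1]
grip_width: 0.0152
[0.54028796 0.12392588 0.00800659] [ 3.14150307e+00  3.13220881e-04 -8.86041018e-02] [-0.28895315  0.74487973  0.05699397]
```

View pics/wrist2.png

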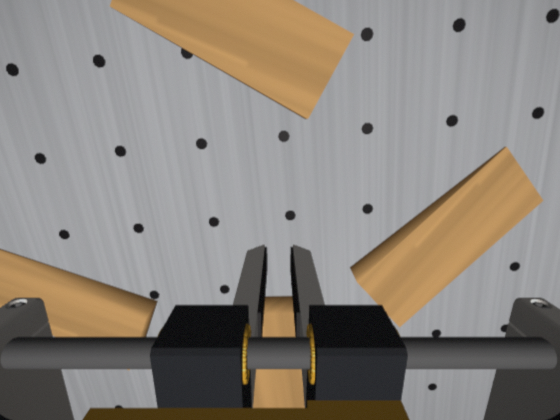

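The wedge sits centred ahead of the fingers (column about 279) and nothing is in the way, so I'm pushing.

```bash
python3 -m inch '[0,0.6,0,0,0,0,0.16,0,0.6,0,0,0,0,0.16,0,0.6,0,0,0,0,0.16,0,0.4,0,0,0,0,0.16,0,0.4,0,0,0,0,0.16,0,0.4,0,0,0,0,0.16,0,0.4,0,0,0,0,0.16,0,0.4,0,0,0,0,0.16,0,0.4,0,0,0,0,0.16,0,0.4,0,0,0,0,0.16,0,0.4,0,0,0,0,0.16,0,0.4,0,0,0,0,0.16,0,0.4,0,0,0,0,0.16,0,0.4,0,0,0,0,0.16,0,0.4,0,0,0,0,0.16,0,0.3,0,0,0,0,0.16,0,0,0,0,0,0,0.16]'
python3 - <<'E'
from h import *
im,d,c=cam("side"); x=cv2.resize(im[200:340,200:400],None,fx=4,fy=4,interpolation=cv2.INTER_CUBIC); save("side2",x)
im2,d,c2=cam("scene"); x2=cv2.resize(im2[140:260,200:340],None,fx=5,fy=5,interpolation=cv2.INTER_CUBIC); save("scene2",x2)
E
```

```text
time_s: 6.88
ee_pos: [0.5341, 0.055, 0.008]
eef_rot: [3.142, 0.0, -0.089]
force: [-1.1, -0.0, 0.4]
grip_width: 0.0152
```

View pics/scene2.png

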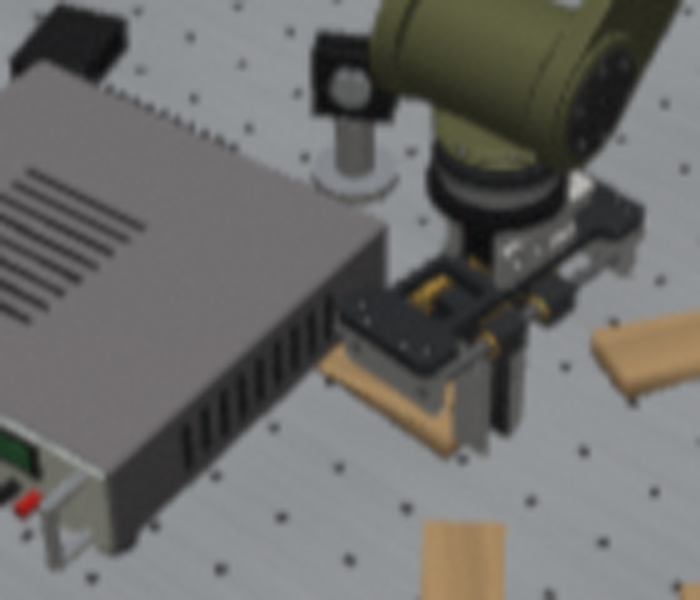

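The wedge is entering under the side by the rear corner, with the fingers square on its thick end. I'll creep in while watching the force.

```bash
for i in 1; do python3 -m inch '[0,0.3,0,0,0,0,0.16,0,0.3,0,0,0,0,0.16,0,0.3,0,0,0,0,0.16,0,0,0,0,0,0,0.16]'; done; python3 -m inch '[0,0.2,0,0,0,0,0.16,0,0,0,0,0,0,0.16]'; python3 -m inch '[0,0.2,0,0,0,0,0.16,0,0,0,0,0,0,0.16]'
```

```text
time_s: 7.48
ee_pos: [0.5333, 0.046, 0.0081]
eef_rot: [3.142, -0.0, -0.089]
force: [0.1, 0.6, -0.1]
grip_width: 0.0152
time_s: 7.72
ee_pos: [0.5332, 0.0442, 0.0081]
eef_rot: [-3.142, -0.0, -0.089]
force: [-1.0, -0.2, -0.0]
grip_width: 0.0149
time_s: 7.98
ee_pos: [0.5329, 0.0421, 0.008]
eef_rot: [3.142, 0.0, -0.089]
force: [0.3, 0.5, -0.3]
grip_width: 0.0152
```

```bash
python3 -m inch '[0,0.2,0,0,0,0,0.16,0,0,0,0,0,0,0.16]'; python3 -m inch '[0,0.2,0,0,0,0,0.16,0,0,0,0,0,0,0.16]'; python3 -m inch '[0,0.2,0,0,0,0,0.16,0,0,0,0,0,0,0.16]'
```

```text
time_s: 8.22
ee_pos: [0.5328, 0.0401, 0.008]
eef_rot: [3.142, 0.0, -0.089]
force: [0.1, 0.4, 0.0]
grip_width: 0.0152
time_s: 8.48
ee_pos: [0.5326, 0.0381, 0.0081]
eef_rot: [3.142, -0.0, -0.089]
force: [0.4, 0.3, -0.2]
grip_width: 0.0151
time_s: 8.72
ee_pos: [0.5324, 0.0361, 0.0081]
eef_rot: [3.142, -0.0, -0.089]
force: [0.4, 0.8, 0.4]
grip_width: 0.0154
```

```bash
python3 -m inch '[0,0.2,0,0,0,0,0.16,0,0,0,0,0,0,0.16]'; python3 -m inch '[0,0.2,0,0,0,0,0.16,0,0,0,0,0,0,0.16]';  python3 -m inch '[0,0.15,0,0,0,0,0.16,0,0,0,0,0,0,0.16]'
```

```text
time_s: 8.98
ee_pos: [0.5323, 0.0342, 0.008]
eef_rot: [3.142, 0.0, -0.089]
force: [0.9, 0.1, -0.8]
grip_width: 0.015
time_s: 9.22
ee_pos: [0.5321, 0.0322, 0.008]
eef_rot: [3.142, 0.0, -0.089]
force: [0.3, 0.0, 0.4]
grip_width: 0.0151
time_s: 9.48
ee_pos: [0.532, 0.0307, 0.0081]
eef_rot: [3.142, -0.0, -0.089]
force: [0.2, 0.4, 0.4]
grip_width: 0.0151
```

```bash
python3 -m inch '[0,0.2,0,0,0,0,0.16,0,0,0,0,0,0,0.16]'; python3 -m inch '[0,0.2,0,0,0,0,0.16,0,0,0,0,0,0,0.16]'
```

```text
time_s: 9.72
ee_pos: [0.5318, 0.0287, 0.008]
eef_rot: [3.142, 0.0, -0.089]
force: [-0.4, -0.1, 0.1]
grip_width: 0.0153
time_s: 9.98
ee_pos: [0.5316, 0.0267, 0.0081]
eef_rot: [3.142, -0.0, -0.089]
force: [-0.0, -0.3, -0.2]
grip_width: 0.0152
```

```bash
python3 -c "
from h import *
im,d,c=cam('side'); save('side3',cv2.resize(im[210:310,220:340],None,fx=5,fy=5,interpolation=cv2.INTER_CUBIC))
print([(np.round(r['centre']).tolist(),round(r['score'],2),atz(c,*r['centre'],0).round(4).tolist()) for r in ctrl.place_of('side','wedge')[:4]])
P=cloud(c,d);np.savez('side3.npz',P=P,im=im,d=d)"
```

```text
[([219.0, 219.0], 0.98, [0.5264, 0.2654, 0.0]), ([336.0, 359.0], 0.69, [0.4366, -0.3763, 0.0]), ([212.0, 260.0], 0.6, [0.4006, 0.1172, 0.0]), ([277.0, 222.0], 0.59, [0.6595, 0.1297, 0.0])]
```

View pics/side3.png

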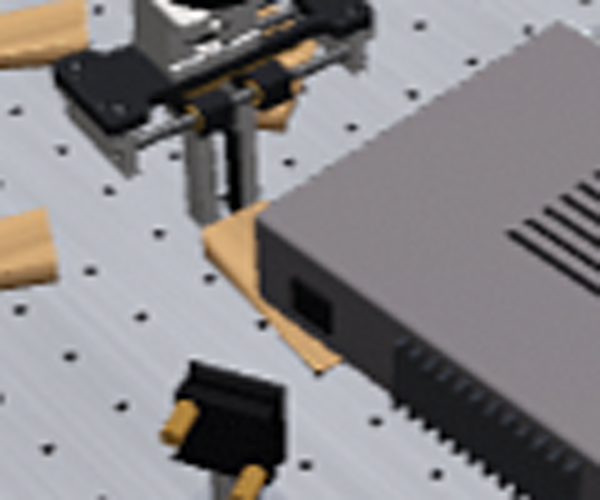

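```bash
python3 -c "
from h import *
im,d,c=cam('side'); f=lambda x,y,z: atz(c,220+x/5,210+y/5,z).round(4).tolist()
print('thin -x corner',f(318,372,.001),'thick -x corner bottom',f(207,258,0),'top',f(204,238,.02))
print('case rear corner top',f(258,222,.09),'bottom',f(262,288,.025))
for l,h in (('short_foot_base',0),('corner_top',.09),('psu',0)):
    print(l,[(np.round(r['centre']).tolist(),round(r['score'],2),atz(c,*r['centre'],h).round(4).tolist()) for r in ctrl.place_of('side',l)[:4]])
"
```

```text
thin -x corner [0.4976, -0.1006, 0.001] thick -x corner bottom [0.5076, 0.0144, 0.0] top [0.5042, 0.0116, 0.02]
case rear corner top [0.4908, -0.0594, 0.09] bottom [0.5008, -0.0473, 0.025]
short_foot_base [([288.0, 279.0], 0.59, [0.522, -0.09, 0.0])]
corner_top [([283.0, 251.0], 0.78, [0.5222, -0.069, 0.09])]
psu []
```

The wedge is at about -95° with its thin edge at y ≈ -0.101, roughly 28 mm past the foot centre, and its centre line passes under the foot. I'll carry on until it's snug.

```bash
python3 -m inch '[0,0.2,0,0,0,0,0.16,0,0,0,0,0,0,0.16]'; python3 -m inch '[0,0.15,0,0,0,0,0.16,0,0,0,0,0,0,0.16]'
```

```text
time_s: 10.52
ee_pos: [0.5315, 0.0248, 0.0081]
eef_rot: [-3.141, -0.0, -0.089]
force: [0.9, 1.7, 0.2]
grip_width: 0.0149
time_s: 10.78
ee_pos: [0.5313, 0.0237, 0.0081]
eef_rot: [-3.141, -0.0, -0.089]
force: [0.3, 5.8, -0.2]
grip_width: 0.0152
```

```bash
python3 -m inch '[0,0.05,0,0,0,0,0.16,0,0,0,0,0,0,0.16]'; python3 -m inch '[0,-1,0,0,0,0,0.16,0,-2,0,0,0,0,0.16,0,-1,-3,0,0,0,0.16,0,0,-5,0,0,0,0,0,0,-5,0,0,0,0,0,0,0,0,0,0,0,0,0,0,0,0,0,0]'; python3 -c "
from h import *
im,d,c=cam('scene');print([(r['score'],atz(c,*r['centre'],.09).round(4)) for r in ctrl.place_of('scene','corner_top')[:2]])
go([.522,-.074,.11])"
```

```text
time_s: 11.02
ee_pos: [0.5313, 0.0235, 0.008]
eef_rot: [-3.141, -0.0, -0.089]
force: [0.7, 7.3, 0.0]
grip_width: 0.015
time_s: 11.9
ee_pos: [0.5344, 0.0633, 0.1372]
eef_rot: [3.141, 0.001, -0.088]
force: [-0.5, 0.5, -0.2]
grip_width: 0.0004
[(0.94, array([ 0.5033, -0.0778,  0.09  ]))]
shift cm [1.000e-02 1.375e+01 2.660e+00]
```

```bash
python3 -m inch '[0,3.5,0,0,0,0,0,0,3.5,0,0,0,0,0,0,3.5,0,0,0,0,0,0,3.2,0,0,0,0,0,0,0,2,0,0,0,0,0,0,1.5,0,0,0,0,0,0,0.7,0,0,0,0,0,0,0,0,0,0,0]'; python3 -m inch '[0,0,0.2,0,0,0,0,0,0,0,0,0,0,0]'; python3 -m inch '[0,0,0.1,0,0,0,0,0,0,0,0,0,0,0]';
```

```text
time_s: 13.0
ee_pos: [0.5225, -0.0734, 0.0956]
eef_rot: [-3.141, 0.001, -0.089]
force: [-0.0, -1.0, -0.2]
grip_width: 0.0005
time_s: 13.25
ee_pos: [0.5228, -0.0737, 0.0943]
eef_rot: [3.142, -0.001, -0.089]
force: [0.0, -0.2, -0.6]
grip_width: 0.0002
time_s: 13.5
ee_pos: [0.5226, -0.0738, 0.0931]
eef_rot: [3.142, -0.0, -0.089]
force: [0.3, -0.1, 0.3]
grip_width: 0.0008
```

```bash
for k in 1; do python3 -m inch '[0,0,0.15,0,0,0,0,0,0,0,0,0,0,0]'; python3 -m inch '[0,0,0.1,0,0,0,0,0,0,0,0,0,0,0]'; python3 -m inch '[0,0,0.1,0,0,0,0,0,0,0,0,0,0,0]'; done
```

```text
time_s: 13.75
ee_pos: [0.5226, -0.0738, 0.0914]
eef_rot: [-3.142, 0.0, -0.089]
force: [-0.6, 0.3, 0.2]
grip_width: 0.0004
time_s: 14.0
ee_pos: [0.5226, -0.0738, 0.0905]
eef_rot: [-3.142, 0.0, -0.089]
force: [0.5, -0.2, -0.2]
grip_width: 0.0008
time_s: 14.25
ee_pos: [0.5227, -0.0738, 0.0902]
eef_rot: [3.141, -0.0, -0.089]
force: [-3.5, 0.9, 9.1]
grip_width: 0.0
```

```bash
python3 -m inch '[0,0,0.03,0,0,0,0,0,0,0,0,0,0,0,0,0,0,0,0,0,0,0,0,0,0,0,0,0]'; python3 -m inch '[0,0,0.03,0,0,0,0,0,0,0,0,0,0,0,0,0,0,0,0,0,0,0,0,0,0,0,0,0]'
```

```text
time_s: 14.75
ee_pos: [0.5227, -0.0738, 0.0902]
eef_rot: [3.141, -0.001, -0.089]
force: [-5.7, 1.1, 11.8]
grip_width: 0.0003
time_s: 15.25
ee_pos: [0.5227, -0.0738, 0.0901]
eef_rot: [3.141, -0.0, -0.089]
force: [-7.3, 1.9, 14.9]
grip_width: 0.0004
```

The cover doesn't dip: it stays at 90.1 mm under about 15 N. Moving clear and checking.

```bash
python3 -m inch '[0,0,-0.5,0,0,0,0,0,0,-2,0,0,0,0,0,0,-5,0,0,0,0,0,-3,-5,0,0,0,0,0,-5,0,0,0,0,0,0,-5,0,0,0,0,0,0,-5,0,0,0,0,0,0,0,0,0,0,0,0]'; python3 - <<'E'
from h import *
ims=[]
for n in ("scene","side"):
    im,d,c=cam(n); P=cloud(c,d); D=np.load(n+".npz")
    for nm,Q in (("before",D["P"]),("now",P)):
        q=Q[(abs(Q[...,2]-.09)<.006)&(Q[...,0]>.54)&(Q[...,0]<.72)&(Q[...,1]<-.05)&(Q[...,1]>-.27)]
        s=np.linalg.lstsq(np.c_[q[:,:2],np.ones(len(q))],q[:,2],rcond=None)[0]
        xs=np.arange(.55,.73,.01); Y=[Q[(abs(Q[...,2]-.09)<.004)&(abs(Q[...,0]-x)<.004)&(Q[...,1]>-.15)&(Q[...,1]<.02)][:,1].max() for x in xs]
        print(n,nm,"tilt",s[:2].round(4),"+y edge fit",np.polyfit(xs-.52,Y,1).round(4))
    ims.append(cv2.resize(im[170:310,190:350],(400,350)))
save("final",np.hstack(ims))
im,d,c=cam("wrist"); print([(r['score'],atz(c,*r['centre'],0).round(4)) for r in ctrl.place_of('wrist','wedge')[:5]])
E
```

```text
time_s: 16.25
ee_pos: [0.5385, 0.1081, 0.2138]
eef_rot: [-3.141, 0.0, -0.085]
force: [0.2, -1.0, -0.4]
grip_width: 0.0004
scene before tilt [ 0.0058 -0.0056] +y edge fit [ 0.0818 -0.0504]
scene now tilt [ 0.0008 -0.0005] +y edge fit [ 0.073 -0.049]
side before tilt [ 0.0017 -0.002 ] +y edge fit [ 0.0685 -0.0497]
side now tilt [ 0.0009 -0.0007] +y edge fit [ 0.0662 -0.0499]
[(0.98, array([0.6512, 0.1244, 0.    ])), (0.92, array([0.5233, 0.2621, 0.    ])), (0.59, array([0.3865, 0.0992, 0.    ])), (0.46, array([0.7815, 0.1547, 0.    ]))]
```

View pics/final.png

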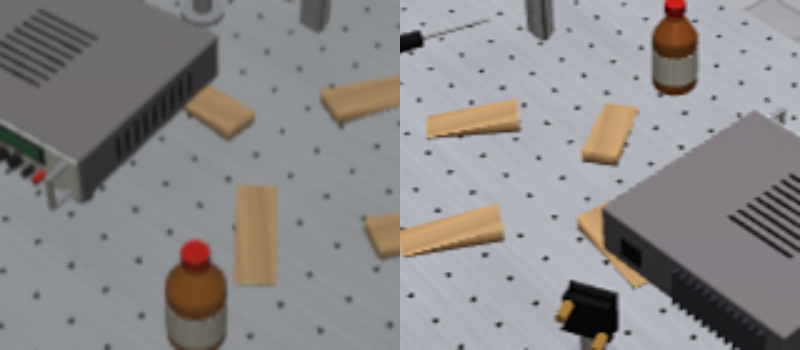

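The wedge lies flat under the rear corner with its thin tip just showing behind the case. The psu is level and hasn't moved, the other things are undisturbed, and the arm is clear. Handing in.

```bash
python3 -c "
from station import ctrl; print(ctrl.hand_in())"
```

```text
the job is handed in; nothing more can be done
None
```

I pushed the rightmost wedge, thin end first, under the short foot until it stopped firmly. The push force rose from about 0 to 7 N there. Its thin end is roughly 30 mm past the foot's centre, and the foot is within a few mm of the wedge's centre line. The wedge lies about 9° off square to the case.

I then pressed on the cover over that corner with shut fingers, at 9 to 15 N. It stayed at 90 mm and did not dip, so no further push was needed.

**Last checks:** the cover's tilt measured about 0.001 rad and its side edge was within about 1–2 mm of where it started. The wedge looked flat, and in the final crops the bottle and mirror mount looked undisturbed. The screwdriver was only partly in view and the lens case was outside the crops. The arm was clear at about 16 s.

**Checks that disagreed or failed:**
- The scene camera put the corner about 17–20 mm off in x from the other measurements. I used the agreement of the side and wrist views with the edge fits.
- In the last picture the wrist detector did not report the inserted wedge, which was partly hidden.
- A sideways force of up to about 7 N showed during the press, but the supply did not visibly move.

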